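Nudge the drill plate home on its locating pins

ROBOT

A 7-joint arm with a two-finger parallel gripper is mounted at the origin on the work surface. World frame = base frame: x ahead of the robot, y to its left, z up, the work surface at z = 0. Lengths are in m, angles in rad, forces in N, time in s.
With the tool pointing down it reaches from about 0.425 to 0.825 m from the base axis. Payload 3.6 kg.
Tool frame: the origin (TCP) lies on the centre line of the jaws, within the pads' length; the fingertips stand env.tip_extent ahead of it and the grasp point (between the pads) lies 6 mm ahead of it (env.tip_extent is the distance from the TCP to the fingertips, in m); z points along the fingers, y is the line along which they close (so a half turn about z gives the same grasp; the last joint's range is limited). The gripper opens to 93 mm and grips with 3 to 60 N. Pads are 15 mm wide; open, the fingers measure 128 mm over their backs; the gripper's body (75 mm by 188 mm) begins 65 mm behind the grasp point.
Start: joints at [-1.365, 0.615, -0.013, 1.423, 0.008, 1.103, -0.04], TCP at [0.15, 0.632, 0.244] pointing down, gripper open.
Joint ranges: [-3.12, 3.12], [-0.3, 2.06], [-1.34, 1.32], [0.26, 2.42], [-1.36, 4.5], [0.01, 1.98], [-2.84, 2.84]. Speed limits (rad/s): [2.79, 2.79, 3.14, 3.14, 3.14, 3.14, 3.14].

INTERFACE

Orientations are given as a unit quaternion [w, x, y, z].
In Python, from workcell import env, cams, order gives the robot as it stands.
- The arm moves only by the tool drive_tool, never from a script. Its argument "plan" is a list of rows, each a list of 6 numbers: the shift along the tool's x, y, z in m, then the turn, a rotation vector about the tool's x, y, z in rad. A call has 1 to 20 rows; each row is the pose to reach, as a shift and turn from the pose commanded when the call began, along the tool's axes at that moment; what a row does not reach only later rows make up. A row lasts 1/8 s, in which the tool goes at most 62.5 mm and 10.7 degrees, less where a joint would pass 70% of its speed; a pose out of reach is approached as far as the arm can. A call with a gripper value outside its range is refused whole. "claw" is the finger opening in m, from 0 to 0.093, set as the call begins (left out, the last holds). The fingers move at their own pace and stop on an object; the grip force is fixed at half the most. Time passes only in rows, so rows that repeat a pose let the fingers close. It gives the time, the measured TCP pose, the force, the opening and the grip force at its end, in the units of the state.
- env.sense(): the state, without advancing time (a new reading comes with each control period).
- cams.camera(name): name is "scene" or "top"; returns the picture (420x560x3 uint8, red, green, blue); there is no depth.
- cams.camera_params(name): a dict with "camera_matrix" (3x3 intrinsics, pixels), "camera_from_world" (4x4, takes a point from world to camera coordinates). Camera axes: x right, y down, z forward; pixel columns grow to the right and rows downward; lengths in m; the calibration is good to about 2 mm. A picture is of the moment at which its call begins. camera_params takes no time and is no camera call.
- order.job_done(): hands the job in; it is judged then, once.
The state is a dict: "t": time; "qpos": joint angles; "qvel": joint speeds; "joint_torque": joint torques, N m; "tcp_pos": TCP position; "tcp_rot": TCP orientation; "wrist_force": force on the tool from outside, world axes, zero at the start; "wrist_torque": the same for the moment, N m; "finger_gap": finger opening in m; "grip_force": force on a finger pad.
Only numpy, scipy, OpenCV 4.12 (cv2) and the standard library are available. Lean on these libraries where they do the work, as an engineer would, in place of code of your own. Each camera call takes 0.05 s, during which the arm holds its last target. There are 200 camera calls.

TASK

The drill plate has been laid askew on top of the drill jig, riding on the tips of the pins. Nudge it sideways with the fingertips until its holes drop over both locating pins and it lies flat and fully home on the jig's bed. Only push it: do not pick it up or tip it, and leave the other things on the bench where they are.

Things in the scene. Friction and masses are not known exactly. Their poses are not given: they have to be found in the camera images.
- jig: drill jig bolted to the bench: dark steel bed, 190 mm (its x) by 230 mm (its y), top 30 mm above the bench; it does not move. Origin on the bench under the bed's centre, z up. Four steel posts stand 9 mm above the bed (tips 39 mm above the bench), hidden under the plate at the start: two locating pins (pin_a, pin_b) and two plain bosses, 16 mm across, at (x, y) = (-38, 60) and (38, -60) mm
- drill_plate: loose aluminium plate, 130 mm (its x) by 170 mm (its y), 10 mm thick, about 0.6 kg, seven small drill bushes flush in its middle. Origin at the centre of its underside, z up. At the start it rides level on the four post tips, underside 39 mm above the bench, centre 10 to 18 mm off to the jig's -x side and up to 14 mm off along the jig's y, turned up to 0.09 rad from the jig. It slides on the tips
- plate_top (a point): centre of the plate's top face, 10 mm above its origin. Home, the plate is square and central on the jig, with an even 30 mm margin of bed all round; its underside lies on the bed, 9 mm lower than at the start, and this face is 1 mm above the pin tips. Fingertips 3 to 7 mm above the bed meet the plate's edge both before and after it drops
- pin_a (a point): centre of the tip, 9 mm above the bed, of the locating pin at the jig's (-38, -60) mm; 12 mm across at the foot, the upper 5 mm tapering to 7 mm at the flat tip, so a hole starts to drop over it when about 2 to 3 mm off
- pin_b (a point): the same for the other locating pin, at the jig's (38, 60) mm
- hole_a (a point): centre, at the plate's underside, of the 13.5 mm through hole at the plate's (-38, -60) mm, which belongs on pin_a
- hole_b (a point): the same for the 13.5 mm hole at the plate's (38, 60) mm, which belongs on pin_b. The two larger holes, 22 mm across, at the plate's (-38, 60) and (38, -60) mm go over the bosses
- thumb_screw_a: knurled steel thumb screw standing on its head, head 22 mm across and 10 mm high, thread up, 26 mm high in all; a bystander; origin at the centre of its underside
- thumb_screw_b: the other thumb screw, the same; a bystander
- gear: small toothed brass wheel lying flat, 60 mm across, 16 mm high at the hub; a bystander; origin at the centre of its underside
- forceps: steel ring-handled forceps lying flat, about 140 mm long, 60 mm wide over the rings, 6 mm high; a bystander
- loupe: round loupe lens in a dark ring lying flat, 64 mm across, 12 mm high; a bystander
- tub: open white plastic tub, 72 mm across, 62 mm high; a bystander; origin at the centre of its underside
- oil_bottle: small white plastic oil bottle with a black cap, 38 mm across, 95 mm high, well away from the jig; a bystander
- spanner: steel spanner lying on the bench, 150 mm long, well away from the jig; a bystander

How it is judged:
At the end, for the whole second after the job is handed in: both pin holes of the plate lie within 2 mm of their pins, the plate's underside is within 1.5 mm of the bed and level to 0.015 rad, and it is at rest (horizontal distance between hole_a and pin_a below 0.002 m and horizontal distance between hole_b and pin_b below 0.002 m and z of drill_plate in the frame of jig below 0.0315 m and angle between drill_plate's own z axis and vertical below 0.015 rad and linear speed of drill_plate below 0.01 m/s); the robot touches nothing.
It fails at once if the plate was lifted: its centre rose more than 8 mm above where it rested on the pin tips (z of drill_plate in the frame of jig above 0.047 m).
It fails at once if the plate was pushed with the arm or the gripper's body instead of the fingers (contact force between the arm and drill_plate above 2 N).
It fails at once if the plate was tipped by more than 0.2 rad (angle between drill_plate's own z axis and vertical above 0.2 rad).
It fails at once if a bystander was moved by more than 20 mm (distance of any of thumb_screw_a, thumb_screw_b, gear, forceps, loupe, tub, oil_bottle, spanner from where it was at the start of the episode above 0.02 m).
It also fails if it takes over 61 s, if anything falls off the work surface, if the arm or the gripper's body presses on something with over 40 N, if the wrist force passes 120 N, or if a joint passes its speed limit or range.

## Working session

There is one attempt and no reset: what is moved stays moved. The work goes in short steps, Python scripts to look and compute and a tool call to move; the robot and the scene stay as the last step left them, time stands still between calls to the robot, and variables do not carry over. Pictures are saved under pics/ and viewed, at most 10 in all, crops included, and the job is handed in when it is done.

Besides the shell and the picture viewer there is one more tool, called after "Emit:" as name(argument=value, ...), one argument or row to a line, values as JSON. drive_tool: Moves the arm, as the interface text tells. Its arguments: {"type":"object","properties":{"plan":{"type":"array"},"claw":{"type":"number"}},"required":["plan"]}

```bash
mkdir -p pics; python3 - <<'E'
from workcell import env,cams
import cv2
for n in("scene","top"):
    im=cams.camera(n); cv2.imwrite(f"pics/{n}0.png",cv2.cvtColor(im,cv2.COLOR_RGB2BGR))
    p=cams.camera_params(n); print(n,p["camera_matrix"].round(1).tolist(),p["camera_from_world"].round(3).tolist())
print(env.tip_extent,env.sense())
E
```

```text
scene [[508.5, 0.0, 282.4], [0.0, 508.5, 206.8], [0.0, 0.0, 1.0]] [[0.717, 0.697, -0.001, -0.41], [0.583, -0.6, -0.548, -0.296], [-0.382, 0.392, -0.837, 1.891], [0.0, 0.0, 0.0, 1.0]]
top [[503.1, 0.0, 271.5], [0.0, 503.1, 208.9], [0.0, 0.0, 1.0]] [[0.011, -1.0, -0.009, -0.02], [-0.999, -0.011, -0.03, 0.566], [0.03, 0.009, -1.0, 1.342], [0.0, 0.0, 0.0, 1.0]]
0.025 {'t': 0.1, 'qpos': array([-1.36452536,  0.61578251, -0.0126498 ,  1.42470601,  0.00808423,
        1.10343555, -0.04042221]), 'qvel': array([-3.50594897e-05, -1.58311825e-03, -1.13572172e-03, -5.51975025e-03,
        1.02260966e-03,  2.26585099e-03, -6.03076887e-04]), 'joint_torque': array([ 6.11919641e-04, -4.60039830e+01,  2.09972779e-01, -1.66245067e+01,
       -6.11006655e-02,  1.69384171e-02,  9.48250340e-05]), 'tcp_pos': array([0.14975469, 0.63184293, 0.24263364]), 'tcp_rot': array([-1.35055168e-04,  1.16091494e-01,  9.93237868e-01, -1.13309819e-03]), 'wrist_force': array([-0.86049701,  0.2374856 , -0.18558041]), 'wrist_torque': array([ 0.02144513, -0.03560928, -0.00830922]), 'grip_force': 0.0, 'finger_gap': 0.09275224983961541}
```

View pics/scene0.png

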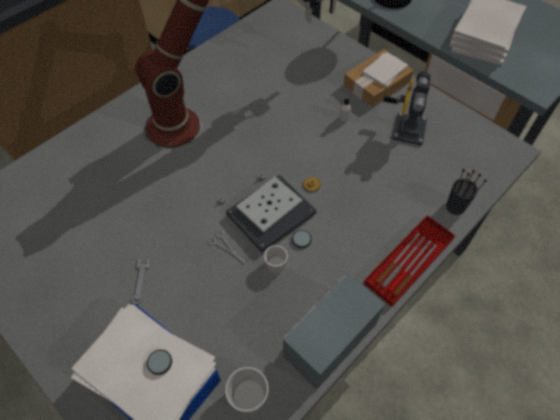

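View pics/top0.png

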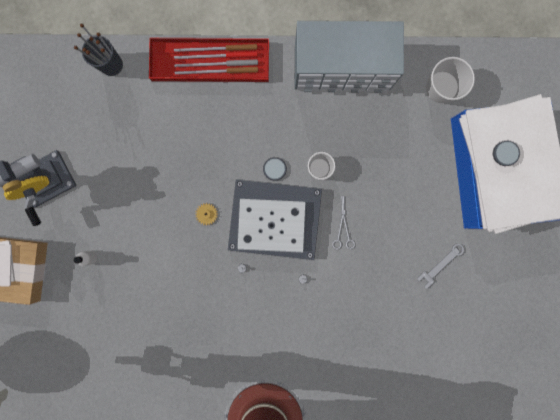

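The top view has the jig at about (275,220) and the plate at about (271,225), offset toward image-down, which is world −x. The thumb screws are at (242,268) and (304,279), and the tub is at (321,166). I'll measure more finely.

```bash
cat > h.py <<'E'
from workcell import env,cams
import cv2, numpy as np
def ray(n,uv,z):
    p=cams.camera_params(n);K=p["camera_matrix"];T=p["camera_from_world"]
    R=T[:3,:3];c=-R.T@T[:3,3]
    uv=np.asarray(uv,float).reshape(-1,2)
    d=(np.linalg.inv(K)@np.c_[uv,np.ones(len(uv))].T).T@R
    return (c+d*((z-c[2])/d[:,2])[:,None])[:,:2]
def proj(n,P):
    p=cams.camera_params(n);T=p["camera_from_world"]
    q=(np.asarray(P)@T[:3,:3].T+T[:3,3])@p["camera_matrix"].T
    return q[:,:2]/q[:,2:]
E
python3 - <<'E'
import cv2
im=cv2.imread("pics/top0.png")[165:285,200:355]
a=cv2.resize(im,None,fx=5,fy=5,interpolation=cv2.INTER_CUBIC)
cv2.imwrite("pics/c0.png",cv2.convertScaleAbs(a,alpha=1.3)[:600,:800])
E
```

```text
(no output)
```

View pics/c0.png

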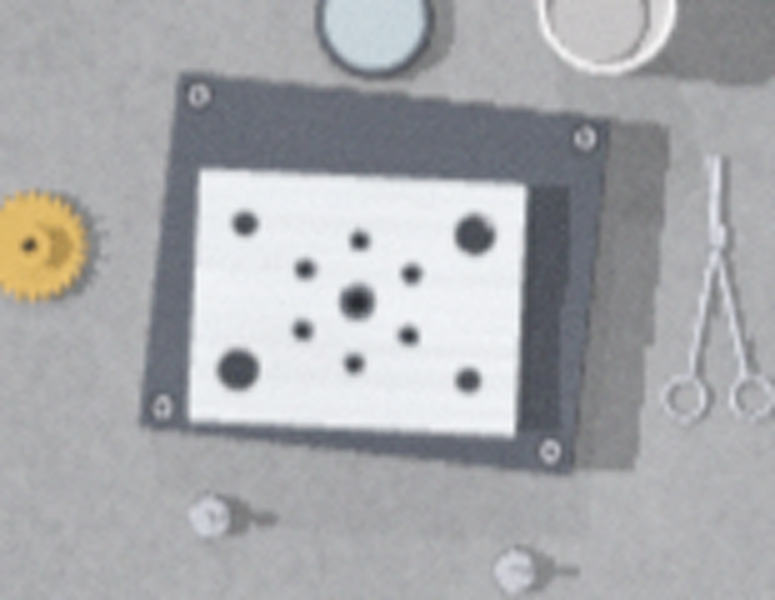

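The crop shows the four bed bolts at crop px (200,95), (585,137), (550,451) and (163,407), with the plate bright between them. Next I compute the poses from both views.

```bash
cat >> h.py <<'E'
def plate(n,im,z,c0):
    g=cv2.cvtColor(im,cv2.COLOR_RGB2GRAY); s=4
    w=70; x0,y0=int(c0[0])-w,int(c0[1])-w
    c=cv2.resize(g[y0:y0+2*w,x0:x0+2*w],None,fx=s,fy=s,interpolation=cv2.INTER_CUBIC)
    t=TH[n]; cs,_=cv2.findContours((c>t).astype(np.uint8),cv2.RETR_EXTERNAL,cv2.CHAIN_APPROX_NONE)
    k=max([q for q in cs if cv2.contourArea(q)<60000 and cv2.pointPolygonTest(cv2.convexHull(q),(w*s,w*s),False)>0],key=cv2.contourArea)
    pts=(k[:,0]+.5)/s-.5+[x0,y0]
    return rect(ray(n,pts,z))
TH={"top":170,"scene":150}
def rect(P):
    (c,(a,b),ang)=cv2.minAreaRect((P*1000).astype(np.float32))
    B=cv2.boxPoints((c,(a,b),ang)); e=B[1]-B[0] if np.hypot(*(B[1]-B[0]))>np.hypot(*(B[2]-B[1])) else B[2]-B[1]
    if e[1]<0:e=-e
    return np.array(c),np.arctan2(-e[0],e[1]),(a,b)
def bolts(n,im,guess,r=4):
    g=cv2.cvtColor(im,cv2.COLOR_RGB2GRAY).astype(float); out=[]
    for u,v in guess:
        for _ in range(5):
            iu,iv=int(round(u)),int(round(v)); W=g[iv-r:iv+r+1,iu-r:iu+r+1]
            m=np.clip(W-np.median(W)-12,0,None); Y,X=np.mgrid[iv-r:iv+r+1,iu-r:iu+r+1]
            m=m*((X-u)**2+(Y-v)**2<=(r-.5)**2)
            u,v=(m*X).sum()/m.sum(),(m*Y).sum()/m.sum()
        out.append((u,v))
    return np.array(out)
E
python3 - <<'E'
from h import *
np.set_printoptions(precision=1,suppress=True)
t=cv2.imread("pics/top0.png")[:,:,::-1].copy(); s=cv2.imread("pics/scene0.png")[:,:,::-1].copy()
b=bolts("top",t,np.array([[200,95],[585,137],[550,451],[163,407]])/5+[200,165]-.4)
J=ray("top",b,.03)*1000; print(b,J,J.mean(0))
e1=J[0]-J[1];e2=J[3]-J[2];print("len",np.hypot(*e1),np.hypot(*e2),np.hypot(*(J[0]-J[3])),"ang",[np.arctan2(-e[0],e[1]) for e in(e1,e2)],[np.arctan2(e[1],e[0]) for e in (J[0]-J[3],J[1]-J[2])])
g=cv2.cvtColor(t,cv2.COLOR_RGB2GRAY);print("levels",g[225,240:300:6],g[195,270:280])
gs=cv2.cvtColor(s,cv2.COLOR_RGB2GRAY);print(gs[205,225:320:5])
print("bolts in scene",proj("scene",np.c_[J/1000,[.03]*4]))
for z in(.044,.049): print(plate("top",t,z,(271,225)))
for th in (130,150,170):
  TH["scene"]=th
  try: print(th,plate("scene",s,.049,(271,204)))
  except Exception as e: print(e)
c=cv2.resize(s[160:260,210:330],None,fx=6,fy=6,interpolation=cv2.INTER_CUBIC);cv2.imwrite("pics/s0.png",c[:,:,::-1])
E
```

```text
[[239.3 183.4]
 [316.7 192.2]
 [309.6 254.8]
 [232.2 245.9]] [[ 631.9   72. ]
 [ 611.  -132.8]
 [ 445.7 -115.5]
 [ 466.7   88.6]] [538.8 -21.9]
len 205.93832502799165 205.1685959443739 166.0776559407486 ang [np.float64(-0.1018917872542999), np.float64(-0.10236269247124742)] [np.float64(-0.0998879621206541), np.float64(-0.104521323949337)]
levels [185 182 182 181 182  40 183 184 184 185] [84 84 82 85 82 85 86 84 84 86]
[ 92  85  63 128 120 121 128  83 131 109 128 132 127 132 103  50  53  63
  95]
bolts in scene [[311.  210.6]
 [261.5 246.4]
 [229.6 211.8]
 [278.3 179. ]]
(array([523.1, -12.8]), np.float32(-0.034597438), (168.5260467529297, 128.33651733398438))
(array([523.1, -12.9]), np.float32(-0.034597605), (167.8847198486328, 127.84812927246094))
max() iterable argument is empty
max() iterable argument is empty
max() iterable argument is empty
```

View pics/s0.png

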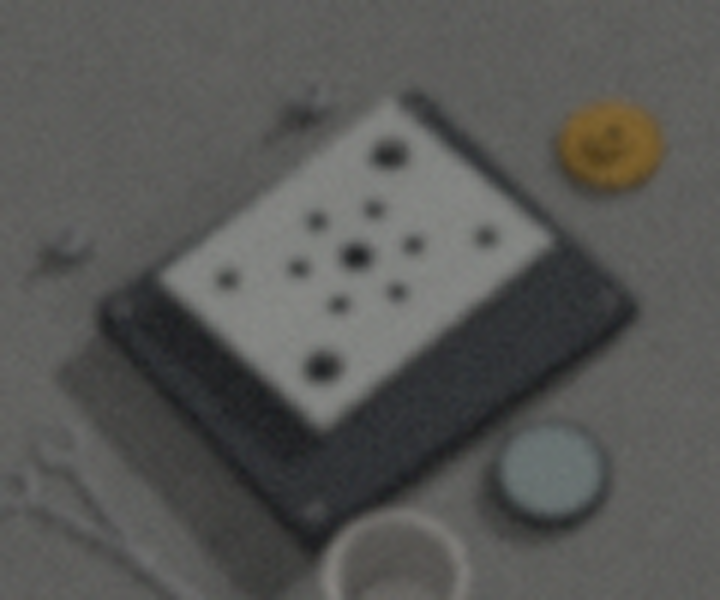

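The scene crop matches the top view. The jig is at (538.8, −21.9) mm with yaw −0.102. The plate is at about jig (−16.5, +7.4) with relative yaw +0.067. I'll move to the plate's +y side with the tool's y axis along the jig's x axis.

Emit:
drive_tool(
  plan=[
    [-0.503,-0.434,0,0,0,1.44],
    [-0.503,-0.434,0,0,0,1.44],
    [-0.503,-0.434,0,0,0,1.44],
    [-0.503,-0.434,0,0,0,1.44],
    [-0.503,-0.434,0,0,0,1.44],
    [-0.503,-0.434,0,0,0,1.44],
    [-0.503,-0.434,0,0,0,1.44],
    [-0.503,-0.434,0,0,0,1.44],
    [-0.503,-0.434,0,0,0,1.44],
    [-0.503,-0.434,0,0,0,1.44],
    [-0.503,-0.434,0,0,0,1.44],
    [-0.503,-0.434,0,0,0,1.44],
    [-0.503,-0.434,0,0,0,1.44],
    [-0.503,-0.434,0,0,0,1.44],
    [-0.503,-0.434,0.08,0,0,1.44],
    [-0.503,-0.434,0.12,0,0,1.44],
    [-0.503,-0.434,0.12,0,0,1.44],
  ],
  claw=0.08,
)

```text
t: 2.22
tcp_pos: [0.5355, 0.0954, 0.1203]
tcp_rot: [-0.003, 0.741, 0.671, -0.004]
wrist_force: [0.1, 0.7, 0.5]
finger_gap: 0.0799
grip_force: 0.0
```

```bash
cat >> h.py <<'E'
J0=np.array([538.8,-21.9]);JA=-.102
RJ=np.array([[np.cos(JA),-np.sin(JA)],[np.sin(JA),np.cos(JA)]])
def st():
    from scipy.spatial.transform import Rotation as R
    s=env.sense();q=s["tcp_rot"];M=R.from_quat([*q[1:],q[0]]).as_matrix()
    print("t",s["t"],"jig xy",(RJ.T@(s["tcp_pos"][:2]*1000-J0)).round(1),"z",round(s["tcp_pos"][2]*1000,1),"F",s["wrist_force"].round(1))
    print("tool axes in jig",(RJ.T@M[:2]).round(3).tolist(),M[2].round(3))
E
python3 - <<'E'
from h import *
st()
s=cv2.imread("pics/scene0.png")[:,:,::-1].copy()
TH["scene"]=105
for z in(.03,.049):print(plate("scene",s,z,(271,204)))
t=cv2.imread("pics/top0.png")[:,:,::-1].copy();TH["top"]=135
print(plate("top",t,.049,(271,225)))
E
```

```text
t 2.225 jig xy [-15.2 116.3] z 120.3 F [0.1 0.7 0.5]
tool axes in jig [[-0.002, 1.0, -0.01], [1.0, 0.002, -0.002]] [-0.002 -0.01  -1.   ]
(array([5.10111755e+02, 1.44248962e-01]), np.float32(-0.04042144), (173.30111694335938, 134.76744079589844))
(array([519.40844727,  -8.52050781]), np.float32(-0.040421773), (170.93142700195312, 132.92465209960938))
(array([523.07409668, -12.82613373]), np.float32(-0.03552312), (170.61691284179688, 131.8826141357422))
```

Emit:
drive_tool(
  plan=[
    [0,0.002,0.03,0,0,0],
    [0,0.002,0.06,0,0,0],
    [0,0.002,0.06,0,0,0],
    [-0.004,0.002,0.06,0,0,0],
    [-0.008,0.002,0.06,0,0,0],
    [-0.011,0.002,0.06,0,0,0],
    [-0.014,0.002,0.06,0,0,0],
    [-0.017,0.002,0.06,0,0,0],
    [-0.02,0.002,0.06,0,0,0],
    [-0.02,0.002,0.06,0,0,0],
  ],
)

```text
t: 3.48
tcp_pos: [0.5418, 0.0763, 0.065]
tcp_rot: [0.001, 0.741, 0.671, 0.003]
wrist_force: [1.7, 4.1, 2.8]
finger_gap: 0.0801
grip_force: 2.4
```

```bash
python3 - <<'E'
from h import *
st()
for n in("top","scene"):
    im=cams.camera(n);cv2.imwrite(f"pics/{n}1.png",im[:,:,::-1])
a=cv2.imread("pics/top1.png")[165:265,200:340];b=cv2.imread("pics/scene1.png")[150:250,210:350]
cv2.imwrite("pics/m1.png",np.vstack([cv2.resize(q,(420,300),interpolation=3) for q in(a,b)]))
E
```

```text
t 3.475 jig xy [-7. 98.] z 65.0 F [1.7 4.1 2.8]
tool axes in jig [[-0.003, 1.0, 0.006], [1.0, 0.003, 0.004]] [ 0.004  0.006 -1.   ]
```

View pics/m1.png

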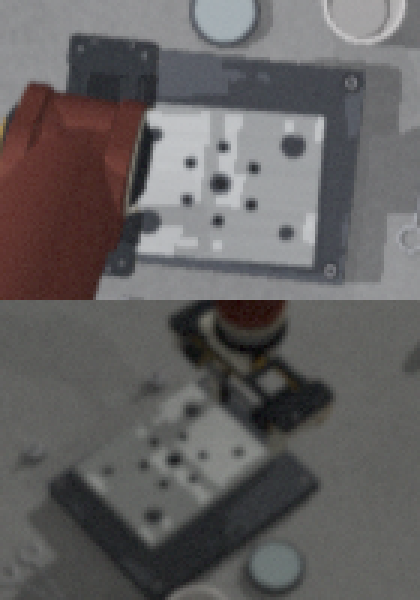

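The top view shows the gripper over the plate's +y end with the fingers at its edge. The tips are still 5 mm high, so I'll hold, correct the height and keep pushing.

Emit:
drive_tool(
  plan=[
    [0,0,0,0,0,0],
    [0,0,0,0,0,0],
    [0,0,0,0,0,0],
  ],
)

```text
t: 3.95
tcp_pos: [0.5417, 0.0763, 0.0649]
tcp_rot: [0.001, 0.741, 0.671, 0.003]
wrist_force: [2.3, 4.7, 4.8]
finger_gap: 0.0802
grip_force: 2.4
```

```bash
python3 - <<'E'
from h import *
st()
E
```

```text
t 3.95 jig xy [-7.1 97.9] z 64.9 F [2.3 4.7 4.8]
tool axes in jig [[-0.003, 1.0, 0.005], [1.0, 0.003, 0.003]] [ 0.003  0.005 -1.   ]
```

Emit:
drive_tool(
  plan=[
    [0.004,0,0,0,0,0],
    [0.004,0,0.004,0,0,0],
    [0.002,-0.002,0.004,0,0,0],
    [0,-0.002,0.004,0,0,0],
    [-0.002,-0.002,0.004,0,0,0],
    [-0.004,-0.002,0.004,0,0,0],
    [-0.006,-0.002,0.004,0,0,0],
    [-0.006,-0.002,0.004,0,0,0],
  ],
)

```text
t: 4.95
tcp_pos: [0.5362, 0.068, 0.0596]
tcp_rot: [-0.0, 0.742, 0.67, -0.0]
wrist_force: [0.5, 1.6, -1.4]
finger_gap: 0.0801
grip_force: 1.2
```

Emit:
drive_tool(
  plan=[
    [0.01,0,0,0,0,0],
    [0.05,0,-0.04,0,0,0],
    [0.1,0,-0.08,0,0,0],
    [0.12,0,-0.1,0,0,0],
    [0.12,0,-0.1,0,0,0],
  ],
)

```text
t: 5.58
tcp_pos: [0.5495, 0.1898, 0.161]
tcp_rot: [0.001, 0.741, 0.672, 0.002]
wrist_force: [-0.3, 0.6, -0.5]
finger_gap: 0.0802
grip_force: 0.0
```

```bash
cat >> h.py <<'E'
TH.update(top=135,scene=105)
def look(tag,z=.049):
    im=cams.camera("top");cv2.imwrite(f"pics/top{tag}.png",im[:,:,::-1])
    st()
    c,a,sz=plate("top",im,z,(273,223)); print("plate in jig",(RJ.T@(c-J0)).round(1),"yaw",round(float(a-JA),4),np.round(sz,1))
E
python3 - <<'E'
from h import *
look("2")
E
```

```text
t 5.625 jig xy [-11.6 209.1] z 159.7 F [ 0.2 -0.3 -0.8]
tool axes in jig [[-0.001, 1.0, 0.0], [1.0, 0.001, -0.001]] [-0.001  0.    -1.   ]
plate in jig [-20.9  -5.6] yaw 0.0002 [171.8 132.3]
```

The first push left the plate square (yaw 0.000) at jig (−20.9, −5.6). From that, the contact half-width is about 9.8 mm. Next is the −x side.

Emit:
drive_tool(
  plan=[
    [-0.06,-0.03,0,0,0,-0.18],
    [-0.12,-0.06,0,0,0,-0.36],
    [-0.18,-0.09,0,0,0,-0.54],
    [-0.215,-0.095,0,0,0,-0.72],
    [-0.215,-0.095,0,0,0,-0.9],
    [-0.215,-0.095,0,0,0,-1.08],
    [-0.215,-0.095,0,0,0,-1.26],
    [-0.215,-0.095,0,0,0,-1.44],
    [-0.215,-0.095,0,0,0,-1.571],
    [-0.215,-0.095,0,0,0,-1.571],
    [-0.215,-0.095,0.05,0,0,-1.571],
    [-0.215,-0.095,0.05,0,0,-1.571],
  ],
  claw=0.09,
)

```text
t: 7.12
tcp_pos: [0.4291, -0.0176, 0.1071]
tcp_rot: [-0.005, 0.052, 0.999, -0.001]
wrist_force: [0.5, -0.1, 0.8]
finger_gap: 0.09
grip_force: 0.0
```

```bash
python3 - <<'E'
from h import *
st(); print(env.sense()["qpos"].round(2))
E
```

```text
t 7.125 jig xy [-109.5   -6.9] z 107.1 F [ 0.5 -0.1  0.8]
tool axes in jig [[-1.0, 0.003, -0.009], [0.003, 1.0, -0.002]] [ 0.009 -0.002 -1.   ]
[ 0.02  0.51 -0.05  2.18  0.05  0.46  1.4 ]
```

Emit:
drive_tool(
  plan=[
    [0,0,0.025,0,0,0],
    [0,0,0.047,0,0,0],
    [0,0,0.047,0,0,0],
    [-0.005,0,0.047,0,0,0],
    [-0.01,0,0.047,0,0,0],
    [-0.013,0,0.047,0,0,0],
    [-0.016,0,0.047,0,0,0],
    [-0.019,0,0.047,0,0,0],
    [-0.022,0,0.047,0,0,0],
    [-0.025,0,0.047,0,0,0],
    [-0.028,0,0.047,0,0,0],
    [-0.03,0,0.047,0,0,0],
    [-0.032,0,0.047,0,0,0],
    [-0.032,0,0.047,0,0,0],
  ],
)

```text
t: 8.88
tcp_pos: [0.4606, -0.0198, 0.0626]
tcp_rot: [-0.004, 0.051, 0.999, -0.0]
wrist_force: [-4.8, 0.2, 3.0]
finger_gap: 0.0904
grip_force: 2.8
```

```bash
python3 - <<'E'
from h import *
st()
E
```

```text
t 8.875 jig xy [-78.   -5.9] z 62.6 F [-4.8  0.2  3. ]
tool axes in jig [[-1.0, -0.0, -0.008], [-0.0, 1.0, -0.001]] [ 0.008 -0.001 -1.   ]
```

Emit:
drive_tool(
  plan=[
    [0.01,0,0,0,0,0],
    [0.01,0,-0.05,0,0,0],
    [0.01,0,-0.1,0,0,0],
    [-0.02,-0.05,-0.1,0,0,0.18],
    [-0.05,-0.1,-0.1,0,0,0.36],
    [-0.078,-0.15,-0.1,0,0,0.54],
    [-0.078,-0.204,-0.1,0,0,0.72],
    [-0.078,-0.204,-0.1,0,0,0.9],
    [-0.078,-0.204,-0.1,0,0,1.08],
    [-0.078,-0.204,-0.1,0,0,1.26],
    [-0.078,-0.204,-0.1,0,0,1.44],
    [-0.078,-0.204,-0.1,0,0,1.571],
    [-0.078,-0.204,-0.1,0,0,1.571],
  ],
  claw=0.08,
)

```text
t: 10.5
tcp_pos: [0.5216, -0.2307, 0.163]
tcp_rot: [0.001, 0.742, 0.671, 0.0]
wrist_force: [0.2, 0.6, -0.5]
finger_gap: 0.0799
grip_force: 0.0
```

```bash
python3 - <<'E'
from h import *
look("3")
E
```

```text
t 10.55 jig xy [   4.  -209.5] z 162.9 F [-0.1 -0.  -0.2]
tool axes in jig [[-0.003, 1.0, 0.001], [1.0, 0.003, -0.001]] [-0.001  0.001 -1.   ]Traceback (most recent call last):
  File "<stdin>", line 2, in <module>
  File "h.py", line 48, in look
    c,a,sz=plate("top",im,z,(273,223)); print("plate in jig",(RJ.T@(c-J0)).round(1),"yaw",round(float(a-JA),4),np.round(sz,1))
           ~~~~~^^^^^^^^^^^^^^^^^^^^^^
  File "h.py", line 18, in plate
    k=max([q for q in cs if cv2.contourArea(q)<60000 and cv2.pointPolygonTest(cv2.convexHull(q),(w*s,w*s),False)>0],key=cv2.contourArea)
ValueError: max() iterable argument is empty
```

```bash
python3 - <<'E'
import cv2
cv2.imwrite("pics/c3.png",cv2.resize(cv2.imread("pics/top3.png")[165:285,200:355],None,fx=4,fy=4,interpolation=2))
E
```

```text
(no output)
```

View pics/c3.png

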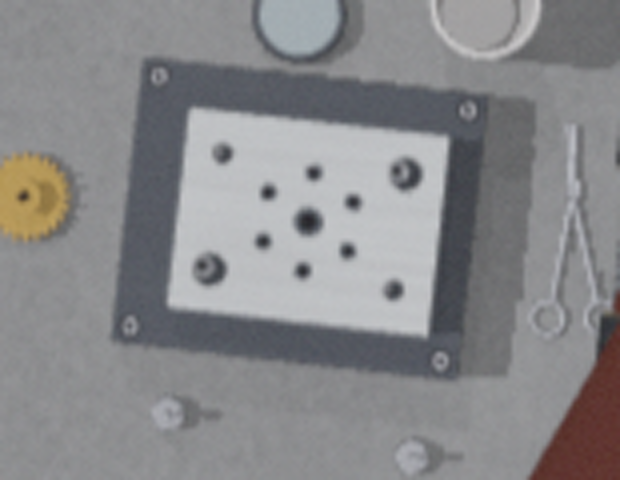

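The crop shows the plate near home and square-looking. Its margin is narrower on the right (−y), and the bosses show in the large holes at crop (405,173) and (209,268). The external-contour mode hid the plate inside the bench contour, so I'll fix that.

```bash
sed -i 's/RETR_EXTERNAL/RETR_LIST/' h.py; python3 - <<'E'
from h import *
im=cv2.imread("pics/top3.png")[:,:,::-1].copy()
for t in(110,125,140):
    TH["top"]=t
    c,a,sz=plate("top",im,.049,(273,223)); print((RJ.T@(c-J0)).round(1),round(float(a-JA),4),np.round(sz,1))
E
```

```text
[-2.  -5.6] 0.0011 [173.6 135. ]
[-2.  -5.7] 0.0004 [172.2 133.5]
[-2.1 -5.7] 0.0015 [171.1 132.1]
```

Emit:
drive_tool(
  plan=[
    [0.05,-0.006,0.04,0,0,0],
    [0.09,-0.006,0.08,0,0,0],
    [0.093,-0.006,0.102,0,0,0],
    [0.093,-0.006,0.102,0,0,0],
    [0.098,-0.006,0.102,0,0,0],
    [0.103,-0.006,0.102,0,0,0],
    [0.106,-0.006,0.102,0,0,0],
    [0.108,-0.006,0.102,0,0,0],
    [0.11,-0.006,0.102,0,0,0],
    [0.112,-0.006,0.102,0,0,0],
    [0.114,-0.006,0.102,0,0,0],
    [0.115,-0.006,0.102,0,0,0],
    [0.115,-0.006,0.102,0,0,0],
  ],
)

```text
t: 12.18
tcp_pos: [0.5269, -0.1148, 0.0605]
tcp_rot: [-0.001, 0.742, 0.671, 0.0]
wrist_force: [-0.6, -0.6, 0.9]
finger_gap: 0.0801
grip_force: 0.8
```

```bash
python3 - <<'E'
from h import *
TH["top"]=130
st()
E
```

```text
t 12.175 jig xy [ -2.4 -93.7] z 60.5 F [-0.6 -0.6  0.9]
tool axes in jig [[-0.001, 1.0, -0.001], [1.0, 0.001, 0.001]] [ 0.001 -0.001 -1.   ]
```

Emit:
drive_tool(
  plan=[
    [-0.01,0,0,0,0,0],
    [-0.05,0,-0.05,0,0,0],
    [-0.11,0,-0.1,0,0,0],
    [-0.115,0,-0.1,0,0,0],
    [-0.115,0,-0.1,0,0,0],
  ],
)

```text
t: 12.8
tcp_pos: [0.5149, -0.2309, 0.1608]
tcp_rot: [0.0, 0.743, 0.669, 0.0]
wrist_force: [1.8, 0.2, -0.9]
finger_gap: 0.0798
grip_force: 0.0
```

```bash
sed -i 's/top=135/top=130/' h.py; python3 - <<'E'
from h import *
look("4")
E
```

```text
t 12.85 jig xy [  -2.8 -208. ] z 159.6 F [0.4 0.2 0.4]
tool axes in jig [[-0.0, 1.0, -0.002], [1.0, 0.0, 0.003]] [ 0.003 -0.002 -1.   ]
plate in jig [-0.8 -0.1] yaw 0.002 [170.8 131.7]
```

```bash
python3 - <<'E'
from h import *
look("5",.040)
im=cams.camera("scene");cv2.imwrite("pics/scene5.png",im[:,:,::-1])
a=cv2.imread("pics/top5.png")[165:265,210:340];b=cv2.imread("pics/scene5.png")[155:255,215:345]
cv2.imwrite("pics/m5.png",np.vstack([cv2.resize(q,(390,300),interpolation=2) for q in(a,b*1)]))
s=im.copy()
for f in("scene0","scene5"):
  s=cv2.imread(f"pics/{f}.png")[:,:,::-1].copy()
  print(f,[(plate("scene",s,z,(274,206))[0]-(plate("top",cv2.imread(f"pics/top{f[-1]}.png")[:,:,::-1].copy(),z,(273,223))[0])).round(1) for z in(.040,.049)])
E
```

```text
t 12.9 jig xy [  -2.9 -206.8] z 159.0 F [-0.1 -0.  -0.6]
tool axes in jig [[-0.002, 1.0, -0.003], [1.0, 0.002, 0.003]] [ 0.003 -0.003 -1.   ]
plate in jig [-0.6 -0. ] yaw 0.0032 [172.1 132.9]
scene0 [array([-8. ,  8.3]), array([-3.7,  4.3])]
scene5 [array([-2.4,  3.5]), array([ 1.9, -0.5])]
```

View pics/m5.png

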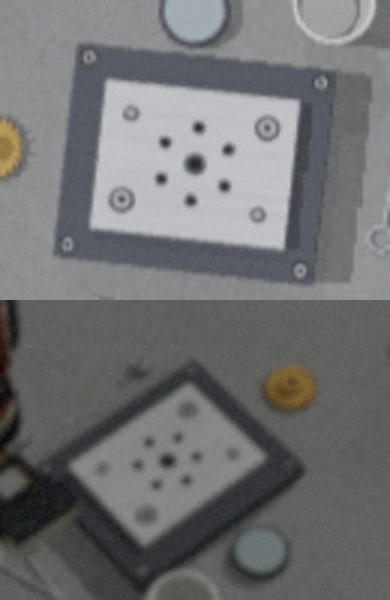

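The picture shows posts centred in all four corner holes, at crop (130,113), (266,128), (121,199) and (257,214), with even margins all round. Two-view parallax gives a drop of about 10 mm, so the plate is home and the arm is clear. I'm handing the job in.

```bash
python3 -c "
from workcell import order
print(order.job_done())"
```

```text
the job is handed in; nothing more can be done
None
```

I pushed the drill plate over both locating pins and handed the job in at about 13 s; the cameras show it within about 1 mm of centre, dropped about 10 mm (9 mm expected) onto the bed, with the arm clear and no bystander touched, but no verdict was returned.

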